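# Scrub the mug with the bottle brush and lay the brush on its rest

## Task

Take the bottle brush out of its wooden block, where it stands with the bristles up, turn it over and scrub out the near mug: three times right down to the bottom, drawing the bristle end up to near the rim between the strokes. Then lay the brush down level in the two notches of its rest, the middle of its handle midway between the notches, and let go. The mug stays upright and about where it stands; do not disturb the jar, clamp, cork pot or tape roll.

Things in the scene. Friction and masses are not known exactly. Their poses are not given: they have to be found in the camera images.
- brush: bottle brush 200 mm long: round light wooden handle, 18 mm diameter, from 0 to 139 mm; thin 8 mm steel neck; round black bristle head (rigid), 34 mm diameter, from 152 to 200 mm. Origin at the centre of the handle's butt end, z along the brush toward the bristles. About 90 g, balanced about 85 mm from the butt. It starts standing in the block, bristles up.
- brush_tip (a point): point on the brush's axis at the bristle end, 200 mm from the butt; axes as the brush
- brush_mid (a point): point on the brush's axis 71 mm from the butt, about the middle of the handle; axes as the brush
- block: fixed wooden block, 85 x 85 x 55 mm high, with one vertical hole of 25 mm diameter, 48 mm deep, in the middle of its top, which holds the brush handle. Origin at the centre of its underside, z up.
- rest: fixed brush rest: dark base board 150 x 60 x 10 mm with two steel V notches (90 degrees, open upward, each 10 mm thick along x, mouth about 40 mm wide, tops about 84 mm above the work surface) at x = -51 and x = +51 mm, free between them. Origin at the centre of the underside, x along the row of notches, z up. The brush may lie either way round.
- rest_seat (a point): point midway between the notches, 75 mm above the work surface, where the axis of the handle runs when it lies in both notches; axes as the rest
- mug: the near mug (a like one farther back on the table, out of reach, is not meant): loose, black above and white below, 97 mm high, 82 mm outside diameter, free inside diameter 43 mm at the floor, growing to 60 mm at the rim, with a handle; about 250 g. Origin at the underside, 15 mm off the cup's axis toward the handle; the cup's axis is at y = +15 mm, the handle reaches to y = -57 mm.
- mug_floor (a point): centre of the mug's inner floor, 7 mm above its underside; the rim is 90 mm above this point; axes as the mug
- frit_jar: loose bystander: glass jar of glass chips with a wide lid, 58 mm across, 79 mm high; origin at the underside, near its centre
- clamp: loose bystander: little wooden hand clamp, 41 x 71 x 51 mm high; origin at the underside, near its centre
- cork_pot: loose bystander: small dark pot with a cork lid, 47 mm across, 37 mm high; origin at the underside, near its centre
- tape: loose bystander: roll of paper tape lying flat, 69 mm across, 19 mm high; origin at the underside, near its centre
There are look-alikes about, which are no part of the job. What is shaped like the mug but yellow is not meant. What is shaped like the brush but red or yellow is not meant.

How it is judged:
On the way, in this order (a step that is already met when the one before it is completed fails the run):
1. bristle end down to within 15 mm of the mug's inner floor, stroke 1 (z of brush_tip in the frame of mug_floor below 0.015 m and horizontal distance between brush_tip and mug_floor below 0.03 m and angle between brush's own z axis and vertical above 2.5 rad), for 0.05 s.
2. bristle end drawn up to at least 55 mm above the mug's inner floor, over the mug (z of brush_tip in the frame of mug_floor above 0.055 m and horizontal distance between brush_tip and mug_floor below 0.04 m), for 0.05 s.
3. bristle end down to within 15 mm of the mug's inner floor, stroke 2 (all of step 1), for 0.05 s.
4. bristle end drawn up to at least 55 mm above the mug's inner floor, over the mug (all of step 2), for 0.05 s.
5. bristle end down to within 15 mm of the mug's inner floor, stroke 3 (all of step 3), for 0.05 s.
At the end, for the whole second after the job is handed in: Brush at rest in both notches, either way round, in line within 0.08 rad, handle middle (71 mm from the butt) within 15 mm of the midpoint between the notches and at most 6 mm above seated height; mug at rest, upright within 0.1 rad, moved less than 60 mm (distance between brush_mid and rest_seat below 0.015 m and z of brush_mid in the frame of rest_seat below 0.006 m and angle between the z axis of brush and the x axis of rest, either way round below 0.08 rad and linear speed of each of brush, mug below 0.03 m/s and angle between mug's own z axis and vertical below 0.1 rad and distance of mug from where it was at the start of the episode below 0.06 m); the robot touches nothing.
It fails at once if the mug is knocked over (tilted more than 0.5 rad) (angle between mug's own z axis and vertical above 0.5 rad).
It fails at once if the jar is moved more than 30 mm (distance of frit_jar from where it was at the start of the episode above 0.03 m).
It fails at once if the clamp is moved more than 30 mm (distance of clamp from where it was at the start of the episode above 0.03 m).
It fails at once if the cork pot is moved more than 30 mm (distance of cork_pot from where it was at the start of the episode above 0.03 m).
It fails at once if the tape roll is moved more than 30 mm (distance of tape from where it was at the start of the episode above 0.03 m).
It also fails if it takes over 72 s, if anything falls off the work surface, if the arm or the gripper's body presses on something with over 40 N, if the wrist force passes 120 N, or if a joint passes its speed limit or range.

## Robot

A 7-joint arm with a two-finger parallel gripper is mounted at the origin on the work surface; the furniture and walls round the work are solid. World frame = base frame: x ahead of the robot, y to its left, z up, the work surface at z = 0. Lengths are in m, angles in rad, forces in N, time in s.
With the tool pointing down it reaches from about 0.4 to 0.875 m from the base axis. Payload 19.3 kg.
Tool frame: the origin (TCP) lies between the finger pads; the fingertips stand 17 mm ahead of it and the grasp point (between the pads) lies 2 mm behind it; z points along the fingers, y is the line along which they close (so a half turn about z gives the same grasp; the last joint's range is limited). The gripper opens to 85 mm and grips with 20 to 120 N. Pads are 22 mm wide; open, the fingers measure 114 mm over their backs; the gripper's body (76 mm by 85 mm) begins 54 mm behind the grasp point. The pads swing forward as they close: fully open they stand 13 mm farther back than shut.
Start: joints at [-1.223, 0.521, -0.036, 1.599, 0.021, 1.021, -0.113], TCP at [0.254, 0.571, 0.248] pointing down, gripper open.
Joint ranges: [-2.91, 2.91], [-0.3, 2.13], [-1.5, 1.42], [0.17, 2.43], [-1.26, 4.41], [0.16, 1.93], [-2.52, 2.52]. Speed limits (rad/s): [1.89, 1.89, 2.39, 2.39, 3.01, 3.01, 3.01].

## Interface

Orientations are given as [roll, pitch, yaw] about the fixed x, y, z axes, in that order (R = Rz(yaw) Ry(pitch) Rx(roll)).
In Python, from workcell import bot gives the robot as it stands.
- The arm moves only by the shell command python3 -m inch 'ROWS' [FORCE]. ROWS is JSON, a list of rows, each a list of 7 numbers: the shift along the tool's x, y, z in units of 200 mm (1.0 is 200 mm), then the turn, a rotation vector about the tool's x, y, z in units of 90 degrees (1.0 is 90 degrees), then the opening, from 0 (shut) to 1 (fully open). In form: [[x, y, z, rx, ry, rz, grip], ...]. A call has 1 to 20 rows; each row is the pose to reach, as a shift and turn from the pose commanded when the call began, along the tool's axes at that moment; what a row does not reach only later rows make up. A row lasts 1/8 s, in which the tool goes at most 62.5 mm and 10.7 degrees, less where a joint would pass 70% of its speed; a pose out of reach is approached as far as the arm can. A call with a number of a shift or a turn outside -1 to 1 is refused whole. A call with a gripper value outside its range is refused whole. The fingers move at their own pace and stop on an object; FORCE is the grip in N (left out, the last holds). Time passes only in rows, so rows that repeat a pose let the fingers close. It gives the time, the measured TCP pose, the force, the opening and the grip force at its end, in the units of the state.
- bot.observe(): the state, without advancing time (a new reading comes with each control period).
- bot.grab_frame(name): name is "scene" or "side" or "wrist"; returns a dict with "img" (400x640x3 uint8, red, green, blue), "z_map" (400x640 float32, m along the optical axis (not along the pixel's ray), 0 where there is no reading), "vfov" (degrees; the focal length in pixels is half the picture's height over the tangent of half this angle, whatever the lens; pixels are square), "cx", "cy" (the principal point, pixels), "rvec" (rotation vector, rad) and "tvec" (3), from world to camera coordinates, as OpenCV has them. Camera axes: x right, y down, z forward; pixel columns grow to the right and rows downward; lengths in m; the calibration is good to about 2 mm. A picture is of the moment at which its call begins.
- bot.job_done(): hands the job in; it is judged then, once.
The state is a dict: "clock": time; "qpos": joint angles; "qd": joint speeds; "joint_efforts": joint torques, N m; "position": TCP position; "tool_rot": TCP orientation; "force": force on the tool from outside, world axes, zero at the start; "moment": the same for the moment, N m; "grip_width": finger opening in m; "finger_force": force on a finger pad.
Only numpy, scipy, OpenCV 4.12 (cv2) and the standard library are available. Lean on these libraries where they do the work, as an engineer would, in place of code of your own. Each camera call takes 0.05 s, during which the arm holds its last target. There are 200 camera calls.

## Working session

There is one attempt and no reset: what is moved stays moved. The work goes in short steps, Python scripts to look and compute and a shell command to move; the robot and the scene stay as the last step left them, time stands still between calls to the robot, and variables do not carry over. Pictures are saved under pics/ and viewed, at most 10 in all, crops included, and the job is handed in when it is done.

```bash
ls; mkdir -p pics
cat > h.py <<'E'
import numpy as np, cv2
from scipy.spatial.transform import Rotation as R
from workcell import bot
def cloud(name):
    f=bot.grab_frame(name); z=f["z_map"]; h,w=z.shape
    fl=h/2/np.tan(np.radians(f["vfov"])/2)
    u,v=np.meshgrid(np.arange(w),np.arange(h))
    pc=np.stack([(u-f["cx"])/fl*z,(v-f["cy"])/fl*z,z],-1)
    Rm=cv2.Rodrigues(np.array(f["rvec"],float))[0]
    P=(pc-np.array(f["tvec"]).ravel())@Rm
    P[z==0]=np.nan
    return f["img"],P
E
python3 - <<'E'
from h import *
o=bot.observe();print(o)
ims=[]
for n in("scene","side"):
    i,P=cloud(n);np.save(n+".npy",P);np.save(n+"_i.npy",i)
    cv2.imwrite(f"pics/{n}0.png",i[:,:,::-1])
E
```

```text
pics
{'clock': 0.0, 'qpos': array([-1.22317848,  0.52199158, -0.03635694,  1.59998364,  0.02120146,
        1.02108611, -0.11281588]), 'qd': array([ 1.22917651e-03, -4.80234055e-05,  1.19274850e-03, -1.02759423e-03,
       -1.95901975e-04,  4.17696073e-04, -4.68854587e-04]), 'joint_efforts': array([-2.67647505e-03, -9.27132154e+01,  1.97863653e+00, -3.69955266e+01,
        1.77819299e-02,  8.01015180e-03, -4.16384887e-05]), 'position': array([0.25349743, 0.57095115, 0.24774809]), 'tool_rot': array([-3.14051075e+00,  6.29629950e-05,  2.72377492e+00]), 'force': array([ 0.58303351, -0.36504597, -0.4212223 ]), 'moment': array([ 0.05552429, -0.03770402,  0.00792237]), 'finger_force': 0.0, 'grip_width': 0.08552543223546258}
```

View pics/scene0.png

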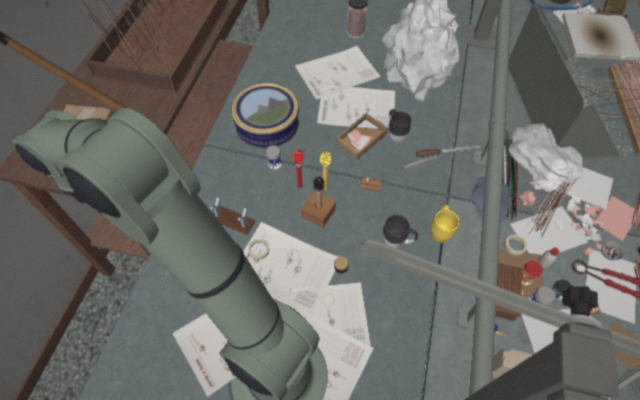

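View pics/side0.png

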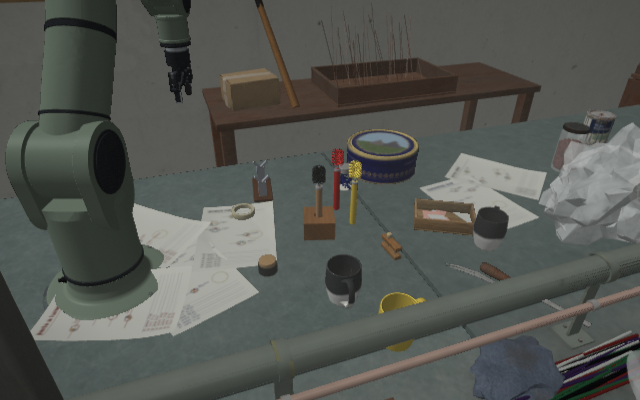

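The scene view shows the brush in its block at (319,200), the near mug at (397,230), the rest at (232,218), the tape at (257,250), the cork pot at (341,264), the clamp at (371,184) and the jar at (273,157). The side view shows the block at (320,222), the mug at (343,278) and the rest at (262,185).

```bash
cat > m.py <<'E'
from h import *
S=np.load("scene.npy");D=np.load("side.npy")
for nm,(u,v) in dict(brush=(319,184),block=(319,213),mug=(397,228),rest=(232,218),tape=(267,250),cork=(341,263),clamp=(371,184),jar=(273,152),red=(299,157),yel=(326,158),ymug=(445,225),tin=(265,105)).items(): print(nm,S[v,u].round(3))
for nm,(u,v) in dict(brush=(319,176),block=(320,225),mug=(343,290),rest=(262,185),jar=(345,183)).items(): print("side",nm,D[v,u].round(3))
A=np.concatenate([S.reshape(-1,3),D.reshape(-1,3)]);A=A[~np.isnan(A).any(1)];np.save("A.npy",A)
# height map top view, x up, y left
g=0.001;x0,x1,y0,y1=.2,.95,-.35,.65
q=A[(A[:,0]>x0)&(A[:,0]<x1)&(A[:,1]>y0)&(A[:,1]<y1)&(A[:,2]<.3)&(A[:,2]>-.02)]
H=np.zeros((375,500));i=((x1-q[:,0])/.002).astype(int).clip(0,374);j=((y1-q[:,1])/.002).astype(int).clip(0,499)
np.maximum.at(H,(i,j),q[:,2])
im=cv2.applyColorMap((H/.25*255).clip(0,255).astype(np.uint8),cv2.COLORMAP_JET)
cv2.imwrite("pics/top.png",cv2.resize(im,(800,600)))
E
python3 m.py
```

```text
brush [0.536 0.025 0.193]
block [0.513 0.019 0.056]
mug [ 0.538 -0.241  0.027]
rest [0.443 0.303 0.017]
tape [0.355 0.151 0.027]
cork [ 0.364 -0.09   0.039]
clamp [ 0.68  -0.125  0.039]
jar [0.699 0.234 0.082]
red [0.619 0.112 0.195]
yel [0.637 0.028 0.195]
ymug [ 0.6   -0.397  0.008]
tin [0.889 0.323 0.099]
side brush [0.54  0.015 0.185]
side block [ 0.534 -0.014  0.051]
side mug [ 0.494 -0.274  0.061]
side rest [0.435 0.249 0.051]
side jar [0.697 0.207 0.032]
```

View pics/top.png

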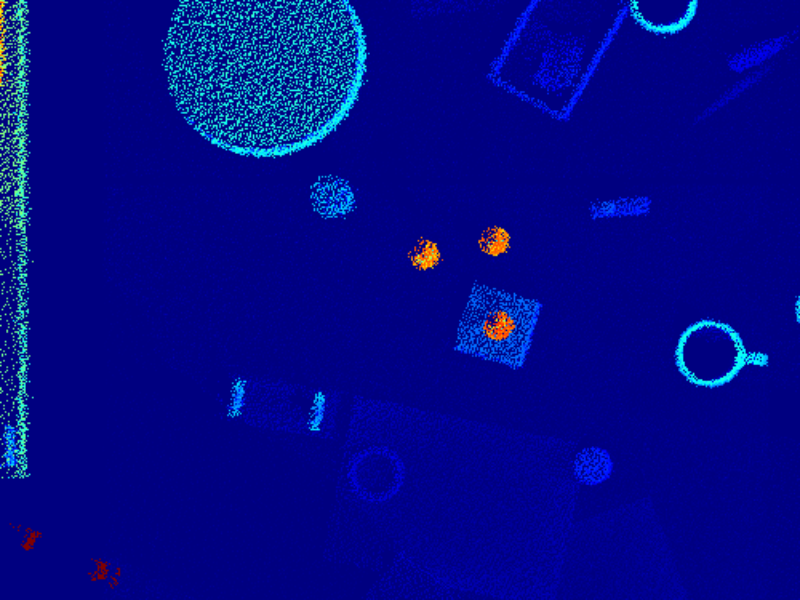

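The height map shows everything from above at 1.25 mm/px: brush head (499,325), mug ring (710,353) with its handle to the right, and notches at (237,397) and (317,411). The tape is at (376,474), the cork pot at (593,466), the clamp at (620,207) and the jar at (332,197). Next I'll refine these by fitting and start moving.

```bash
cat > fit.py <<'E'
from h import *
from scipy.optimize import least_squares
A=np.load("A.npy")
def sel(c,r,z0,z1): return A[(np.hypot(A[:,0]-c[0],A[:,1]-c[1])<r)&(A[:,2]>z0)&(A[:,2]<z1)]
def circ(p,r=None):
    f=(lambda s:np.hypot(p[:,0]-s[0],p[:,1]-s[1])-(s[2] if r is None else r))
    s=least_squares(f,[*p[:,:2].mean(0),r or .03],loss="soft_l1",f_scale=.001);return s.x.round(4),len(p)
b=sel((.544,.026),.03,.155,.23)
print("head",circ(b[b[:,2]<.2]),circ(b[b[:,2]<.2],.017),"ztop",np.percentile(b[:,2],[90,98,99.9]))
print("handle",circ(sel((.544,.026),.016,.065,.1),.009),circ(sel((.544,.026),.016,.11,.14),.009))
k=sel((.544,.026),.07,.05,.06);print("block",cv2.minAreaRect((k[:,:2]*1000).astype(np.float32)))
m=sel((.509,-.2375),.042,.03,.09);m=m[np.hypot(m[:,0]-.509,m[:,1]+.2375)>.037];print("mug",circ(m),circ(m,.041))
m=sel((.509,-.2375),.05,.094,.1);print("rim",circ(m),len(m))
m=sel((.509,-.2375),.09,.03,.09);m=m[np.hypot(m[:,0]-.509,m[:,1]+.2375)>.05];print("mughandle",m.mean(0),len(m))
for c in((.454,.354),(.436,.254)):
    n=sel(c,.035,.04,.1);print("notch",cv2.minAreaRect((n[:,:2]*1000).astype(np.float32)),n.mean(0),n[:,2].max())
n=sel((.445,.304),.1,.004,.016);print("base",cv2.minAreaRect((n[:,:2]*1000).astype(np.float32)))
E
python3 fit.py
python3 -m inch '[[-0.8,-0.5,-0.25,0,0,0,1],[-0.8,-0.5,-0.25,0,0,0,1],[-0.8,-0.5,-0.25,0,0,0,1],[-0.8,-0.5,-0.25,0,0,0,1],[-0.8,-0.5,-0.25,0,0,0,1]]'
python3 -c "
from h import *
o=bot.observe();print(o['qpos'].round(3),o['position'],o['tool_rot'])"
```

```text
head (array([0.5435, 0.0288, 0.015 ]), 251) (array([0.5449, 0.0306, 0.017 ]), 251) ztop [0.20579254 0.20854255 0.21073981]
handle (array([0.5431, 0.0278, 0.009 ]), 97) (array([0.5433, 0.0278, 0.009 ]), 86)
block ((542.6282958984375, 28.30762481689453), (91.86572265625, 89.08231353759766), 71.53910064697266)
mug (array([ 0.5087, -0.238 ,  0.0392]), 1166) (array([ 0.5093, -0.2378,  0.041 ]), 1166)
rim (array([ 0.5085, -0.2379,  0.0371]), 266) 266
mughandle [ 0.4999791  -0.30254412  0.06616324] 153
notch ((452.18011474609375, 353.6600341796875), (18.503528594970703, 48.375511169433594), 78.63441467285156) [0.45218169 0.35295201 0.06386509] 0.0912251825252726
notch ((436.18438720703125, 253.5075225830078), (16.03411102294922, 46.98600769042969), 77.80609130859375) [0.43498415 0.25235585 0.06399323] 0.08904984841829842
base ((447.31024169921875, 300.1939392089844), (195.42669677734375, 188.8424835205078), 22.24820327758789)
clock: 0.72
position: [0.3593, 0.4149, 0.2983]
tool_rot: [3.141, -0.0, 2.723]
force: [-0.3, 0.6, -0.1]
grip_width: 0.0855
finger_force: 0.0
[-9.630e-01  3.480e-01 -3.000e-03  1.743e+00  1.000e-03  1.051e+00
  1.860e-01] [0.35928038 0.41486318 0.29829175] [ 3.14145352e+00 -2.12271498e-04  2.72306018e+00]
```

```bash
python3 -m inch '[[-0.47,-0.45,-0.25,0,-1,0,1],[-0.47,-0.45,-0.25,0,-1,0,1],[-0.47,-0.45,-0.25,0,-1,0,1],[-0.47,-0.45,-0.25,0,-1,0,1],[-0.47,-0.45,-0.25,0,-1,0,1],[-0.47,-0.45,-0.25,0,-1,0,1],[-0.47,-0.45,-0.25,0,-1,0,1],[-0.47,-0.45,-0.25,0,-1,0,1],[-0.47,-0.45,-0.25,0,-1,0,1],[-0.47,-0.45,-0.25,0,-1,0,1],[-0.47,-0.45,-0.25,0,-1,0,1],[-0.47,-0.45,-0.25,0,-1,0,1]]'
cat > st.py <<'E'
from h import *
o=bot.observe();print(o['qpos'].round(3),o['position'].round(4));print(R.from_euler('xyz',o['tool_rot']).as_matrix().round(3))
E
python3 st.py
```

```text
clock: 2.22
position: [0.4087, 0.2946, 0.3487]
tool_rot: [2.371, 1.568, 1.953]
force: [0.2, -0.5, -0.2]
grip_width: 0.0851
finger_force: 0.0
[-1.543  0.635  0.163  2.222  1.295  1.553 -1.267] [0.4087 0.2946 0.3487]
[[-0.001  0.406  0.914]
 [ 0.002  0.914 -0.406]
 [-1.     0.002 -0.002]]
```

```bash
python3 -m inch '[[0.74,-0.72,0.57,0.233,0,0,1],[0.74,-0.72,0.57,0.233,0,0,1],[0.74,-0.72,0.57,0.233,0,0,1],[0.74,-0.72,0.57,0.233,0,0,1],[0.74,-0.72,0.57,0.233,0,0,1],[0.74,-0.72,0.57,0.233,0,0,1],[0.74,-0.72,0.57,0.233,0,0,1],[0.74,-0.72,0.57,0.233,0,0,1]]'
python3 st.py
python3 - <<'E'
from h import *
o=bot.observe();M=R.from_euler('xyz',o['tool_rot']).as_matrix()
t=np.array([.5432+.0014,.0278-.0014,.082]);print("to grasp (tool units)",M.T@(t-o['position'])/.2)
i,P=cloud("side");cv2.imwrite("pics/s1.png",i[:,:,::-1])
E
```

```text
clock: 3.22
position: [0.4544, 0.1174, 0.2006]
tool_rot: [2.128, 1.569, 1.345]
force: [-0.5, -0.5, 0.2]
grip_width: 0.0855
finger_force: 0.0
[-1.286  1.004  0.223  2.256  1.207  1.357 -1.603] [0.4544 0.1174 0.2006]
[[ 0.     0.705  0.709]
 [ 0.002  0.709 -0.705]
 [-1.     0.002 -0.001]]
to grasp (tool units) [ 0.59252282 -0.00556167  0.64127097]
```

View pics/s1.png

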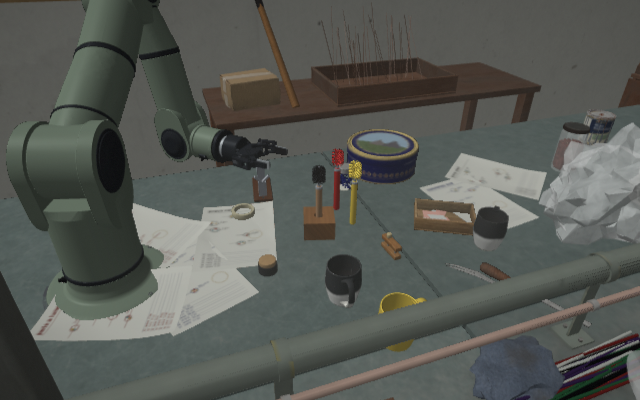

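The side view shows the gripper level at (255,150), pointing at the brush, with a clear approach. Next: down, then forward.

```bash
python3 -m inch '[[0.3,0,0,0,0,0,1],[0.57,0,0,0,0,0,1],[0.57,0,0,0,0,0,1],[0.57,0,0.2,0,0,0,1],[0.57,0,0.4,0,0,0,1],[0.57,-0.006,0.55,0,0,0,1],[0.57,-0.006,0.641,0,0,0,1],[0.57,-0.006,0.641,0,0,0,1],[0.57,-0.006,0.641,0,0,0,1]]'
python3 st.py
python3 - <<'E'
from h import *
i,P=cloud("wrist");j,_=cloud("side");cv2.imwrite("pics/w1.png",np.vstack([i,j])[:,:,::-1][::1,::1]) if 0 else cv2.imwrite("pics/w1.png",cv2.resize(np.hstack([i,j[50:350,100:480].repeat(1,0)[:300] if 0 else cv2.resize(j[60:310,120:520],(640,400))])[:,:,::-1],(800,250)))
E
```

```text
clock: 4.4
position: [0.5442, 0.0262, 0.0876]
tool_rot: [1.708, 1.569, 0.925]
force: [-0.3, -0.1, -0.5]
grip_width: 0.0852
finger_force: 0.0
[-1.076  1.309  0.324  2.157  1.465  1.215 -1.833] [0.5442 0.0262 0.0876]
[[ 0.001  0.706  0.708]
 [ 0.001  0.708 -0.706]
 [-1.     0.002 -0.   ]]
```

View pics/w1.png

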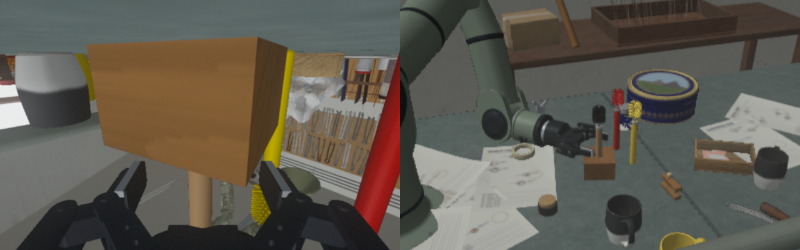

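The wrist view (inverted) shows the handle centred at (200,200) between the fingers. Close and lift.

```bash
python3 -m inch '[[0,0,0,0,0,0,0],[0,0,0,0,0,0,0],[0,0,0,0,0,0,0],[0,0,0,0,0,0,0],[0,0,0,0,0,0,0],[0,0,0,0,0,0,0],[0,0,0,0,0,0,0],[0,0,0,0,0,0,0]]' 60
python3 -m inch '[[-0.1,0,0,0,0,0,0],[-0.2,0,0,0,0,0,0],[-0.35,0,0,0,0,0,0],[-0.5,0,0,0,0,0,0],[-0.7,0,0,0,0,0,0],[-0.9,0,0,0,0,0,0],[-0.9,0,0,0,0,0,0],[-0.9,0,0,0,0,0,0]]'
python3 st.py
```

```text
clock: 5.5
position: [0.5444, 0.0252, 0.0863]
tool_rot: [2.855, 1.571, 2.071]
force: [-0.4, -0.3, 0.4]
grip_width: 0.0161
finger_force: 58.4
clock: 6.5
position: [0.5444, 0.0255, 0.2658]
tool_rot: [2.798, 1.57, 2.015]
force: [-0.2, -0.3, -0.8]
grip_width: 0.0161
finger_force: 58.4
[-1.141  0.905  0.456  2.306  1.514  1.216 -1.567] [0.5444 0.0255 0.2658]
[[-0.     0.706  0.709]
 [ 0.001  0.709 -0.706]
 [-1.     0.    -0.001]]
```

```bash
python3 -m inch '[[0,0,-0.2,0,0,0.1,0],[0,0,-0.4,0,0,0.2,0],[0,0,-0.4,0,0,0.2,0]]'
python3 st.py
python3 - <<'E'
from h import *
i,P=cloud("side");cv2.imwrite("pics/s2.png",cv2.resize(i[60:310,120:520],(640,400))[:,:,::-1])
np.save("s2.npy",P)
E
```

```text
clock: 6.88
position: [0.487, 0.0842, 0.2648]
tool_rot: [1.574, 1.256, 0.794]
force: [0.8, 0.7, -0.8]
grip_width: 0.0159
finger_force: 58.6
[-1.291  0.881  0.382  2.311  1.314  1.284 -1.826] [0.487  0.0842 0.2648]
[[ 0.217  0.669  0.711]
 [ 0.221  0.676 -0.703]
 [-0.951  0.31  -0.001]]
```

View pics/s2.png

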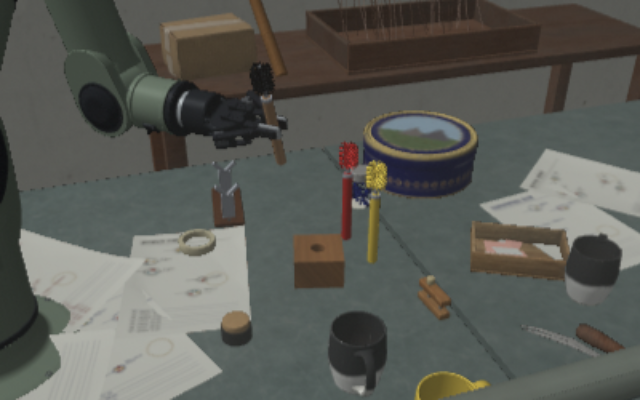

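The brush is held at (265,115), bristle head up at (262,78); the block is empty. Positive rz lowers q7, so I flip in the negative direction.

```bash
python3 -m inch '[[0,0,0,0,0,-1,0],[0,0,0,0,0,-1,0],[0,0,0,0,0,-1,0],[0,0,0,0,0,-1,0],[0,0,0,0,0,-1,0],[0,0,0,0,0,-1,0],[0,0,0,0,0,-1,0],[0,0,0,0,0,-1,0],[0,0,0,0,0,-1,0]]'
python3 -m inch '[[0,0,0,0,0,-1,0],[0,0,0,0,0,-1,0],[0,0,0,0,0,-1,0],[0,0,0,0,0,-1,0],[0,0,0,0,0,-1,0],[0,0,0,0,0,-1,0],[0,0,0,0,0,-1,0],[0,0,0,0,0,-1,0],[0,0,0,0,0,-1,0]]'
python3 -m inch '[[0,0,0,0,0,-0.2,0],[0,0,0,0,0,-0.2,0],[0,0,0,0,0,-0.2,0]]'
python3 st.py
cat > tip.py <<'E'
from h import *
import sys
names=sys.argv[1:] or ["side","scene"]
o=bot.observe();M=R.from_euler('xyz',o['tool_rot']).as_matrix();g=o['position']-.002*M[:,2]
for n in names:
    i,P=cloud(n);T=(P-g)@M   # tool coords
    p=T.reshape(-1,3);p=p[~np.isnan(p).any(1)]
    k=p[(np.abs(p[:,1])<.04)&(np.abs(p[:,2])<.04)&(np.abs(p[:,0])<.16)]
    s=-1   # bristles along -tool x
    for a,b,r,nm in((.075,.12,.017,"head"),(.024,.055,.009,"handle"),(-.075,-.03,.009,"butt side")):
        q=k[(s*k[:,0]>a)&(s*k[:,0]<b)]
        if len(q)<15: print(n,nm,len(q));continue
        from scipy.optimize import least_squares
        f=least_squares(lambda c:np.hypot(q[:,1]-c[0],q[:,2]-c[1])-r,q[:,1:].mean(0)*.8,loss="soft_l1",f_scale=.002)
        print(n,nm,len(q),"tool y,z mm",(f.x*1000).round(1),"cost",(f.cost*1e6/len(q)).round(2))
    print(n,"extent along brush",np.percentile(s*k[:,0],[1,99.5]).round(4))
E
python3 tip.py
```

```text
clock: 8.05
position: [0.4881, 0.0807, 0.2659]
tool_rot: [-1.57, 0.307, -2.356]
force: [0.2, 0.2, -0.7]
grip_width: 0.016
finger_force: 58.7
clock: 9.18
position: [0.4881, 0.0807, 0.2658]
tool_rot: [-1.569, -1.264, -2.358]
force: [-0.3, 0.9, -1.9]
grip_width: 0.016
finger_force: 58.6
clock: 9.55
position: [0.488, 0.0809, 0.2659]
tool_rot: [1.169, -1.569, 1.188]
force: [0.7, -0.8, -1.0]
grip_width: 0.0161
finger_force: 58.6
[-1.19   0.846  0.257  2.307  1.335  1.386  1.621] [0.488  0.0809 0.2659]
[[ 0.001 -0.707  0.707]
 [ 0.001 -0.707 -0.707]
 [ 1.     0.001  0.001]]
side head 159 tool y,z mm [-5.6 -2.4] cost 4.2
side handle 72 tool y,z mm [-1.6  0.4] cost 1.34
side butt side 124 tool y,z mm [-2.5 -0.1] cost 0.9
side extent along brush [-0.0802  0.1124]
scene head 77 tool y,z mm [-5.8 -0.7] cost 2.83
scene handle 25 tool y,z mm [-3.2 -1. ] cost 0.53
scene butt side 63 tool y,z mm [-2.9 -1. ] cost 0.63
scene extent along brush [-0.0824  0.1099]
```

```bash
python3 -m inch '[[0,0.2,0.22,0,0,0,0],[0,0.4,0.44,0,0,0,0],[0,0.54,0.6,0,0,0,0],[0,0.7,0.78,0,0,0,0],[0,0.85,0.95,0,0,0,0],[0,0.9,1.0,0,0,0,0],[0,0.9,1.0,0,0,0,0]]'
python3 -m inch '[[0,0.1,0.12,0,0,0,0],[0,0.175,0.21,0,0,0,0],[0,0.175,0.21,0,0,0,0],[0,0.175,0.21,0,0,0,0]]'
python3 st.py; python3 tip.py
python3 - <<'E'
from h import *
# world fit of head and rim in the same pictures
for n in("scene","side"):
    i,P=cloud(n);p=P.reshape(-1,3);p=p[~np.isnan(p).any(1)]
    cv2.imwrite(f"pics/{n}3.png",i[:,:,::-1])
    from scipy.optimize import least_squares
    c=np.array([.508,-.238]);r=np.hypot(*(p[:,:2]-c).T)
    for nm,q,rr in(("head",p[(r<.035)&(p[:,2]>.155)&(p[:,2]<.19)],.017),("mug",p[(r<.045)&(r>.036)&(p[:,2]>.03)&(p[:,2]<.09)],.041)):
        f=least_squares(lambda s:np.hypot(*(q[:,:2]-s).T)-rr,q[:,:2].mean(0),loss="soft_l1",f_scale=.001);print(n,nm,len(q),f.x.round(4))
    q=p[(r<.03)&(p[:,2]>.1)];print("minz",np.percentile(q[:,2],[.5,2,5]))
E
```

```text
clock: 10.52
position: [0.5373, -0.1216, 0.2509]
tool_rot: [1.955, -1.567, 0.384]
force: [1.2, -0.1, -1.4]
grip_width: 0.0161
finger_force: 58.8
clock: 11.02
position: [0.5474, -0.1739, 0.2504]
tool_rot: [1.696, -1.565, 0.638]
force: [0.5, 0.8, -1.5]
grip_width: 0.0164
finger_force: 58.8
[ 0.047  0.885 -0.456  2.432  2.07   1.932  1.64 ] [ 0.5474 -0.1739  0.2504]
[[ 0.005 -0.722  0.691]
 [ 0.004 -0.691 -0.722]
 [ 1.     0.006 -0.001]]
side head 235 tool y,z mm [-5.6 -2. ] cost 4.04
side handle 103 tool y,z mm [-2.1 -0.1] cost 0.74
side butt side 162 tool y,z mm [-2.3 -0.2] cost 0.64
side extent along brush [-0.0809  0.1582]
scene head 52 tool y,z mm [-5.6 -0.7] cost 1.94
scene handle 4
scene butt side 56 tool y,z mm [-3.8 -0.9] cost 0.86
scene extent along brush [-0.0838  0.1581]<stdin>:9: RuntimeWarning: Mean of empty slice.
  ret = um.true_divide(
Traceback (most recent call last):
ValueError: Initial guess is outside of provided bounds
```

```bash
python3 -m inch '[[0,0,0,-0.15,0,0,0],[0,0,0,-0.3,0,0,0],[0,0,0,-0.45,0,0,0],[0,0,0,-0.45,0,0,0],[0,0,0,-0.45,0,0,0],[0,0,0,-0.45,0,0,0],[0,0,0,-0.45,0,0,0]]'
python3 st.py
```

```text
clock: 12.05
position: [0.547, -0.1742, 0.2506]
tool_rot: [0.98, -1.563, 0.649]
force: [-0.5, 0.1, -1.3]
grip_width: 0.0164
finger_force: 58.9
[-0.098  0.921 -0.363  1.919  1.403  1.926  1.844] [ 0.547  -0.1742  0.2506]
[[ 0.007 -0.998  0.058]
 [ 0.005 -0.058 -0.998]
 [ 1.     0.007  0.005]]
```

```bash
python3 -m inch '[[0.05,0.12,0.16,0,0,0,0],[0.05,0.229,0.317,0,0,0,0],[0.05,0.229,0.317,0,0,0,0],[0.05,0.229,0.317,0,0,0,0],[0.05,0.229,0.317,0,0,0,0]]'
python3 st.py; python3 tip.py
cat > hm.py <<'E'
from h import *
from scipy.optimize import least_squares
import sys
for n in("scene","side"):
    i,P=cloud(n);p=P.reshape(-1,3);p=p[~np.isnan(p).any(1)]
    cv2.imwrite(f"pics/{n}{sys.argv[1]}.png",i[:,:,::-1])
    c=np.array([.508,-.238]);r=np.hypot(*(p[:,:2]-c).T)
    for nm,q,rr in(("head",p[(r<.035)&(p[:,2]>.15)&(p[:,2]<.18)],.017),("mug",p[(r<.045)&(r>.036)&(p[:,2]>.03)&(p[:,2]<.09)],.041)):
        if len(q)<10: print(nm,len(q));continue
        f=least_squares(lambda s:np.hypot(*(q[:,:2]-s).T)-rr,q[:,:2].mean(0),loss="soft_l1",f_scale=.001);print(n,nm,len(q),f.x.round(4))
    q=p[(r<.03)&(p[:,2]>.11)]
    if len(q): print("minz",np.percentile(q[:,2],[.5,2,5]).round(4))
E
python3 hm.py 3
```

```text
clock: 12.68
position: [0.5058, -0.2394, 0.261]
tool_rot: [0.949, -1.564, 0.679]
force: [0.3, -0.3, -1.2]
grip_width: 0.0162
finger_force: 58.9
[-0.008  0.865 -0.339  2.06   1.458  1.863  1.783] [ 0.5058 -0.2394  0.261 ]
[[ 0.005 -0.998  0.058]
 [ 0.004 -0.058 -0.998]
 [ 1.     0.005  0.004]]
side head 255 tool y,z mm [-3.  -5.5] cost 3.6
side handle 112 tool y,z mm [-1.7 -1.5] cost 0.48
side butt side 185 tool y,z mm [-1.7 -1.6] cost 0.41
side extent along brush [-0.0807  0.1144]
scene head 103 tool y,z mm [-4.4 -1.6] cost 3.65
scene handle 33 tool y,z mm [-1.9 -2.9] cost 0.54
scene butt side 63 tool y,z mm [-2.3 -2.3] cost 0.58
scene extent along brush [-0.0817  0.1596]
scene head 61 [ 0.5091 -0.2354]
scene mug 335 [ 0.509  -0.2363]
minz [0.1464 0.152  0.1589]
side head 178 [ 0.5073 -0.2327]
side mug 1007 [ 0.5093 -0.2384]
minz [0.1474 0.1518 0.1566]
```

View pics/side3.png

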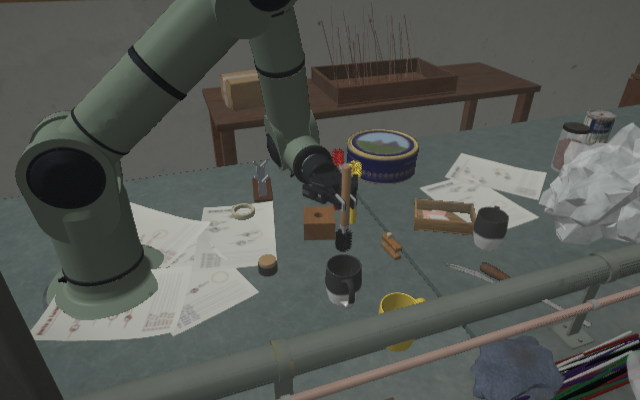

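The side view shows the inverted brush at (344,200), with its head at (344,240) above the mug at (344,280). I'll go down part-way, check the force, then continue.

```bash
python3 -m inch '[[-0.1,0,0.015,0,0,0,0],[-0.2,0,0.015,0,0,0,0],[-0.3,0,0.015,0,0,0,0],[-0.4,0,0.015,0,0,0,0],[-0.4,0,0.015,0,0,0,0]]'
python3 -c "from h import *;o=bot.observe();print(o['force'],o['moment'],o['qpos'].round(2))"
```

```text
clock: 13.5
position: [0.505, -0.2432, 0.1801]
tool_rot: [1.071, -1.562, 0.557]
force: [-0.2, 0.5, -0.2]
grip_width: 0.0164
finger_force: 58.9
[-0.20553484  0.54753514 -0.24095634] [ 1.24542236  0.07507201 -0.02515152] [-0.01  1.03 -0.32  2.02  1.48  1.86  1.66]
```

```bash
python3 -m inch '[[-0.08,0,0,0,0,0,0],[-0.16,0,0,0,0,0,0],[-0.23,0,0,0,0,0,0],[-0.23,0,0,0,0,0,0],[-0.23,0,0,0,0,0,0]]'
python3 tip.py; python3 hm.py 4
```

```text
clock: 14.12
position: [0.5049, -0.2435, 0.1353]
tool_rot: [0.906, -1.563, 0.721]
force: [-0.5, -0.3, -1.0]
grip_width: 0.016
finger_force: 59.0
side head 396 tool y,z mm [ 7.8 14.8] cost 20.07
side handle 459 tool y,z mm [ 6.1 13.8] cost 35.09
side butt side 151 tool y,z mm [-1.7 -1.3] cost 0.55
side extent along brush [-0.0804  0.1354]
scene head 175 tool y,z mm [14.2 -0.4] cost 24.76
scene handle 161 tool y,z mm [15.4  5.9] cost 33.29
scene butt side 47 tool y,z mm [-2.5 -2.6] cost 0.64
scene extent along brush [-0.0819  0.1393]
scene head 62 [ 0.5037 -0.2219]
scene mug 215 [ 0.5099 -0.2349]
minz [0.1266 0.1306 0.132 ]
side head 116 [ 0.5079 -0.2309]
side mug 856 [ 0.5094 -0.2375]
minz [0.1108 0.1131 0.1219]
```

```bash
python3 -m inch '[[-0.02,0,0,0,0,0,0],[-0.025,0,0,0,0,0,0],[-0.025,0,0,0,0,0,0],[-0.025,0,0,0,0,0,0]]'
python3 -m inch '[[0.1,0,0,0,0,0,0],[0.2,0,0,0,0,0,0],[0.3,0,0,0,0,0,0],[0.33,0,0,0,0,0,0],[0.33,0,0,0,0,0,0],[0.33,0,0,0,0,0,0],[0.22,0,0,0,0,0,0],[0.12,0,0,0,0,0,0],[0.04,0,0,0,0,0,0],[0,0,0,0,0,0,0],[0,0,0,0,0,0,0],[0,0,0,0,0,0,0],[0,0,0,0,0,0,0]]'
python3 -c "
from h import *
i,P=cloud('scene');j,_=cloud('side');cv2.imwrite('pics/c5.png',np.hstack([cv2.resize(i[150:300,300:500],(400,300)),cv2.resize(j[130:330,220:487],(400,300))])[:,:,::-1])"
```

```text
clock: 14.82
position: [0.5048, -0.2435, 0.1301]
tool_rot: [0.926, -1.564, 0.701]
force: [-0.2, 0.3, -1.3]
grip_width: 0.0163
finger_force: 59.0
clock: 16.45
position: [0.505, -0.2436, 0.1307]
tool_rot: [0.845, -1.564, 0.783]
force: [-0.2, 0.3, -1.5]
grip_width: 0.0161
finger_force: 59.0
```

View pics/c5.png

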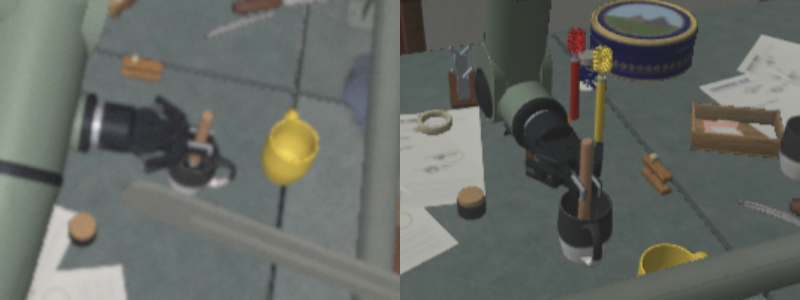

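The brush is inside the mug in both views: handle at (590,180) and mug at (585,225) in the right half. Now stroke 3, then lift out.

```bash
python3 -m inch '[[0.1,0,0,0,0,0,0],[0.2,0,0,0,0,0,0],[0.3,0,0,0,0,0,0],[0.33,0,0,0,0,0,0],[0.33,0,0,0,0,0,0],[0.33,0,0,0,0,0,0],[0.22,0,0,0,0,0,0],[0.12,0,0,0,0,0,0],[0.04,0,0,0,0,0,0],[-0.01,0,0,0,0,0,0],[-0.01,0,0,0,0,0,0],[-0.01,0,0,0,0,0,0],[-0.01,0,0,0,0,0,0]]'
python3 -m inch '[[0.12,0,0,0,0,0,0],[0.24,0,0,0,0,0,0],[0.36,0,0,0,0,0,0],[0.48,0,0,0,0,0,0],[0.6,0,0,0,0,0,0],[0.72,0,0,0,0,0,0],[0.84,0,0,0,0,0,0],[0.9,0,0,0,0,0,0],[0.9,0,0,0,0,0,0],[0.9,0,0,0,0,0,0]]'
python3 st.py; python3 tip.py; python3 hm.py 6
```

```text
clock: 18.18
position: [0.5048, -0.2436, 0.1284]
tool_rot: [0.872, -1.564, 0.756]
force: [-1.1, 1.9, 2.7]
grip_width: 0.0164
finger_force: 59.0
clock: 19.42
position: [0.5057, -0.2428, 0.3074]
tool_rot: [1.013, -1.563, 0.615]
force: [0.3, 0.5, -1.3]
grip_width: 0.0163
finger_force: 58.9
[-0.006  0.767 -0.335  2.069  1.458  1.853  1.873] [ 0.5057 -0.2428  0.3074]
[[ 0.006 -0.998  0.057]
 [ 0.004 -0.057 -0.998]
 [ 1.     0.007  0.004]]
side head 281 tool y,z mm [-3.3 -5.7] cost 4.22
side handle 120 tool y,z mm [-1.3 -1.5] cost 0.32
side butt side 206 tool y,z mm [-1.6 -1.6] cost 0.5
side extent along brush [-0.0807  0.1134]
scene head 108 tool y,z mm [-4.6 -2.1] cost 3.34
scene handle 36 tool y,z mm [-1.9 -3. ] cost 0.44
scene butt side 66 tool y,z mm [-2.2 -2.4] cost 0.72
scene extent along brush [-0.083   0.1107]
head 0
scene mug 368 [ 0.5085 -0.2364]
minz [0.1958 0.201  0.2065]
head 0
side mug 1010 [ 0.5093 -0.2385]
minz [0.1941 0.1981 0.2033]
```

A slight floor contact (+4 N) at the bottom confirms the stroke depth. Now I roll back 90°, then pitch down on the way to the rest.

```bash
python3 -m inch '[[0.1,0,0,0,0,1,0],[0.1,0,0,0,0,1,0],[0.1,0,0,0,0,1,0],[0.1,0,0,0,0,1,0],[0.1,0,0,0,0,1,0],[0.1,0,0,0,0,1,0],[0.1,0,0,0,0,1,0],[0.1,0,0,0,0,1,0],[0.1,0,0,0,0,1,0],[0.1,0,0,0,0,1,0]]'
python3 st.py
```

```text
clock: 20.88
position: [0.5059, -0.2427, 0.3279]
tool_rot: [-1.566, -0.007, -3.085]
force: [0.4, -0.1, -0.9]
grip_width: 0.0162
finger_force: 58.9
[-0.     0.727 -0.343  2.069  1.459  1.856  0.344] [ 0.5059 -0.2427  0.3279]
[[-0.998 -0.006  0.057]
 [-0.057 -0.005 -0.998]
 [ 0.007 -1.     0.004]]
```

```bash
python3 -m inch '[[0,0,-0.2,-1,0,0,0],[0,0,-0.4,-1,0,0,0],[0,0,-0.6,-1,0,0,0],[0,0,-0.8,-1,0,0,0],[0,0,-1,-1,0,0,0],[0,0,-1,-1,0,0,0],[0,0,-1,-1,0,0,0],[0,0,-1,-1,0,0,0],[0,0,-1,-1,0,0,0],[0,0,-1,-1,0,0,0],[0,0,-1,-1,0,0,0]]'
python3 st.py
```

```text
clock: 22.25
position: [0.4944, -0.0425, 0.3272]
tool_rot: [-3.136, -0.006, -3.083]
force: [0.2, 0.6, -1.7]
grip_width: 0.0165
finger_force: 58.9
[ 0.6    0.315 -0.801  1.796  0.253  1.142  1.345] [ 0.4944 -0.0425  0.3272]
[[-0.998 -0.059 -0.006]
 [-0.059  0.998 -0.006]
 [ 0.006 -0.006 -1.   ]]
```

```bash
python3 -m inch '[[0,0.3,0,0,0,0.8,0],[0,0.6,0,0,0,0.8,0],[0,0.9,0,0,0,0.8,0],[0,0.9,0,0,0,0.8,0],[0,0.9,0,0,0,0.8,0],[0,0.9,0,0,0,0.8,0],[0,0.9,0,0,0,0.8,0],[0,0.9,0,0,0,0.8,0],[0,0.9,0,0,0,0.8,0]]'
python3 st.py
python3 - <<'E'
from h import *
o=bot.observe();M=R.from_euler('xyz',o['tool_rot'])
a=np.radians(80.3);x=np.array([np.cos(a),np.sin(a),0]);z=np.array([0,0,-1.]);y=np.cross(z,x)
T=R.from_matrix(np.c_[x,y,z])
mid=np.array([.444,.3035]);b=-x  # bristle dir
p=np.r_[mid,0]+.010*b;p[2]=.2
print("turn",(M.inv()*T).as_rotvec()/(np.pi/2),"shift",M.inv().apply(p-o['position'])/.2,p)
E
```

```text
clock: 23.38
position: [0.4841, 0.1374, 0.3265]
tool_rot: [-3.135, 0.003, 1.947]
force: [0.3, -0.3, -0.5]
grip_width: 0.0162
finger_force: 59.0
[ 0.101  0.296 -0.621  1.785  0.191  1.127 -0.208] [0.4841 0.1374 0.3265]
[[-0.367  0.93  -0.005]
 [ 0.93   0.367 -0.005]
 [-0.003 -0.007 -1.   ]]
turn [-0.00377763  0.00303889  0.34722734] shift [0.80535019 0.097059   0.62935765] [0.44231511 0.29364297 0.2       ]
```

```bash
python3 -m inch '[[0.2,0,0,0,0,0.35,0],[0.4,0.05,0,0,0,0.35,0],[0.6,0.1,0.1,0,0,0.35,0],[0.805,0.1,0.3,-0.004,0.003,0.347,0],[0.805,0.097,0.5,-0.004,0.003,0.347,0],[0.805,0.097,0.62,-0.004,0.003,0.347,0],[0.805,0.097,0.63,-0.004,0.003,0.347,0],[0.805,0.097,0.63,-0.004,0.003,0.347,0]]'
python3 st.py
cat > lay.py <<'E'
from h import *
import sys
o=bot.observe();M=R.from_euler('xyz',o['tool_rot']).as_matrix();g=o['position']-.002*M[:,2]
for n in("side","scene","wrist"):
    i,P=cloud(n);cv2.imwrite(f"pics/{n}{sys.argv[1]}.png",i[:,:,::-1])
    p=P.reshape(-1,3);p=p[~np.isnan(p).any(1)]
    T=(p-g)@M
    for nm,lo,hi,r in(("butt",.02,.085,.009),("fore",-.055,-.02,.009),("head",-.115,-.075,.017)):
        q=T[(T[:,0]>lo)&(T[:,0]<hi)&(np.abs(T[:,1])<.03)&(np.abs(T[:,2])<.03)]
        if len(q)<15: print(n,nm,len(q));continue
        from scipy.optimize import least_squares
        f=least_squares(lambda c:np.hypot(q[:,1]-c[0],q[:,2]-c[1])-r,q[:,1:].mean(0)+[0,.005],loss="soft_l1",f_scale=.001)
        print(n,nm,len(q),"tool y,z mm",(f.x*1000).round(1),"x range",np.percentile(q[:,0],[1,99]).round(4))
    m=p[(p[:,2]>.06)&(p[:,2]<.1)]
    for c in((.452,.3535),(.436,.2535)):
        q=m[np.hypot(*(m[:,:2]-c).T)<.035];print(n,"notch",len(q),q.mean(0).round(4) if len(q) else "",q[:,2].max().round(3) if len(q) else "")
E
python3 lay.py 7
```

```text
clock: 24.38
position: [0.4437, 0.2935, 0.2008]
tool_rot: [3.141, -0.001, 1.398]
force: [-0.5, 0.2, -1.3]
grip_width: 0.0164
finger_force: 59.0
[-0.295  0.478 -0.537  1.874  0.312  0.872 -1.159] [0.4437 0.2935 0.2008]
[[ 0.172  0.985  0.001]
 [ 0.985 -0.172  0.001]
 [ 0.001  0.001 -1.   ]]
side butt 41 tool y,z mm [ 1.8 -2.4] x range [0.0206 0.0774]
side fore 26 tool y,z mm [ 1.6 -2.1] x range [-0.0538 -0.0203]
side head 131 tool y,z mm [ 1.3 -1.2] x range [-0.1146 -0.0754]
side notch 55 [0.4525 0.3522 0.0715] 0.083
side notch 62 [0.4355 0.2512 0.0724] 0.085
scene butt 50 tool y,z mm [ 1.6 -3.6] x range [0.0341 0.0818]
scene fore 0
scene head 0
scene notch 52 [0.4536 0.3551 0.0747] 0.086
scene notch 0  
wrist butt 6698 tool y,z mm [-0.7 -0.7] x range [0.0207 0.0788]
wrist fore 1275 tool y,z mm [-0.8 -0.6] x range [-0.0419 -0.0202]
wrist head 0
wrist notch 211 [0.4407 0.356  0.0798] 0.083
wrist notch 143 [0.424  0.2571 0.0793] 0.083
```

```bash
python3 -c "
import cv2,numpy as np
a=cv2.imread('pics/side7.png')[80:230,160:400];b=cv2.imread('pics/wrist7.png')
cv2.imwrite('pics/c7.png',np.hstack([cv2.resize(a,(400,250)),cv2.resize(b,(400,250))]))"
```

```text
(no output)
```

View pics/c7.png

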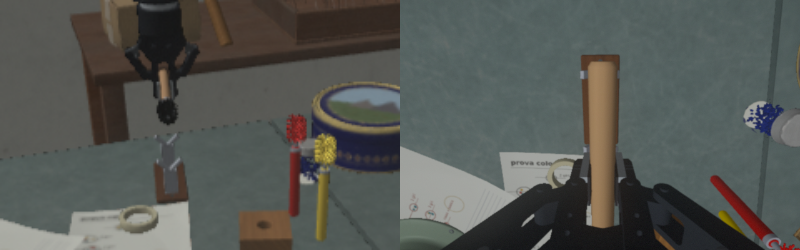

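The brush is held level, its butt over the far notch and its head at (167,112) in the left half, lined up with the rest in the wrist view. Lower onto the notches.

```bash
python3 -m inch '[[0,-0.007,0.15,0,0,0,0],[0,-0.007,0.3,0,0,0,0],[0,-0.007,0.42,0,0,0,0],[0,-0.007,0.5,0,0,0,0],[0,-0.007,0.56,0,0,0,0],[0,-0.007,0.6,0,0,0,0],[0,-0.007,0.62,0,0,0,0],[0,-0.007,0.62,0,0,0,0]]'
python3 -m inch '[[0,0,0.01,0,0,0,0],[0,0,0.015,0,0,0,0],[0,0,0.015,0,0,0,0]]'
python3 lay.py 8
```

```text
clock: 25.52
position: [0.4422, 0.2936, 0.0761]
tool_rot: [3.141, -0.001, 1.397]
force: [-0.8, -0.5, -0.2]
grip_width: 0.0159
finger_force: 59.0
clock: 25.9
position: [0.4419, 0.2939, 0.0736]
tool_rot: [3.141, -0.001, 1.397]
force: [-5.3, -1.6, 10.5]
grip_width: 0.0166
finger_force: 60.4
side butt 45 tool y,z mm [ 1.9 -2.5] x range [0.0204 0.0778]
side fore 63 tool y,z mm [ 2.  -2.2] x range [-0.0546 -0.0218]
side head 119 tool y,z mm [ 1.9 -0.2] x range [-0.1147 -0.0759]
side notch 38 [0.4531 0.3443 0.0851] 0.09
side notch 115 [0.438  0.2623 0.0823] 0.1
scene butt 76 tool y,z mm [-1.8 -2. ] x range [0.0343 0.0811]
scene fore 0
scene head 0
scene notch 71 [0.4481 0.3574 0.0821] 0.093
scene notch 0  
wrist butt 8860 tool y,z mm [-1.1 -0.6] x range [0.0211 0.0787]
wrist fore 1653 tool y,z mm [-0.9 -0.2] x range [-0.0446 -0.0203]
wrist head 0
wrist notch 8309 [0.45   0.3496 0.0819] 0.087
wrist notch 2693 [0.4369 0.2698 0.0819] 0.097
```

```bash
python3 -m inch '[[0,-0.005,0,0,0,0,0],[0,-0.006,0.003,0,0,0,0],[0,-0.006,0.003,0,0,0,0]]' 20
python3 -m inch '[[0,0,0,0,0,0,0.25],[0,0,0,0,0,0,0.3],[0,0,0,0,0,0,0.6],[0,0,0,0,0,0,0.8],[0,0,0,0,0,0,1],[0,0,0,0,0,0,1],[0,0,0,0,0,0,1],[0,0,0,0,0,0,1]]'
python3 lay.py 9
```

```text
clock: 26.42
position: [0.441, 0.2939, 0.0728]
tool_rot: [3.141, -0.001, 1.397]
force: [-2.2, -0.8, 8.1]
grip_width: 0.0158
finger_force: 60.2
clock: 27.42
position: [0.4409, 0.2937, 0.0724]
tool_rot: [3.141, -0.001, 1.397]
force: [-0.7, 0.2, 0.4]
grip_width: 0.0851
finger_force: 0.0
side butt 86 tool y,z mm [ 1.4 -2.2] x range [0.0222 0.0751]
side fore 62 tool y,z mm [ 2.5 -2.9] x range [-0.0543 -0.0221]
side head 120 tool y,z mm [ 2.4 -1.1] x range [-0.1146 -0.0764]
side notch 73 [0.4517 0.349  0.0798] 0.089
side notch 81 [0.4364 0.2546 0.0817] 0.089
scene butt 66 tool y,z mm [ 1.4 -3.6] x range [0.0214 0.0809]
scene fore 0
scene head 0
scene notch 63 [0.4484 0.3573 0.083 ] 0.094
scene notch 0  
wrist butt 8946 tool y,z mm [-1.4 -0.7] x range [0.0211 0.0788]
wrist fore 2747 tool y,z mm [-0.8 -0.6] x range [-0.0439 -0.0205]
wrist head 0
wrist notch 8359 [0.4493 0.3497 0.0811] 0.086
wrist notch 3593 [0.4353 0.2663 0.0795] 0.086
```

```bash
python3 -m inch '[[0,0,-0.1,0,0,0,1],[0,0,-0.25,0,0,0,1],[0,0,-0.5,0,0,0,1],[0,0,-0.8,0,0,0,1],[0,0,-1,0,0,0,1],[0,0,-1,0,0,0,1],[0,0,-1,0,0,0,1],[0,0,-1,0,0,0,1]]'
python3 - <<'E'
from h import *
o=bot.observe();print(o['position'],o['force'])
ims=[]
for n in("side","wrist"):
    i,P=cloud(n);ims.append(cv2.resize(i[120:320,200:520] if n=="side" else i,(400,250)))
    p=P.reshape(-1,3);p=p[~np.isnan(p).any(1)]
    a=np.radians(80.3);u=np.array([np.cos(a),np.sin(a)]);w=np.array([-u[1],u[0]])
    d=p[:,:2]-[.444,.3035];s=d@u;t=d@w
    k=(np.abs(t)<.03)&(p[:,2]>.068)&(p[:,2]<.11)&(s<.12)&(s>-.15);s,t,z=s[k],t[k],p[k,2]
    print(n,"s range",np.percentile(s,[.5,99.5]).round(4))
    for lo,hi in((-.12,-.09),(-.04,-.02),(-.02,.02),(.02,.04),(.058,.068)):
        j=(s>lo)&(s<hi)&(np.abs(t)<.012);
        if j.sum()>5:print(lo,hi,j.sum(),"t",t[j].mean().round(4),"ztop",np.percentile(z[j],95).round(4))
cv2.imwrite("pics/end.png",np.hstack(ims)[:,:,::-1])
E
```

```text
clock: 28.58
position: [0.4405, 0.2933, 0.2712]
tool_rot: [-3.14, 0.001, 1.397]
force: [0.1, -0.8, -0.7]
grip_width: 0.0853
finger_force: 0.0
[0.4404601  0.29334111 0.27123889] [ 0.09287079 -0.76086036 -0.65322889]
side s range [-0.1303  0.0675]
-0.12 -0.09 48 t 0.0004 ztop 0.0947
-0.04 -0.02 18 t 0.0001 ztop 0.0876
-0.02 0.02 32 t 0.0002 ztop 0.0869
0.02 0.04 14 t -0.0008 ztop 0.0878
0.058 0.068 6 t -0.0016 ztop 0.0858
wrist s range [-0.1267  0.0677]
-0.12 -0.09 503 t -0.0001 ztop 0.0927
-0.04 -0.02 306 t 0.0019 ztop 0.0848
-0.02 0.02 653 t 0.0019 ztop 0.085
0.02 0.04 368 t 0.0022 ztop 0.0847
0.058 0.068 193 t 0.002 ztop 0.0849
```

View pics/end.png

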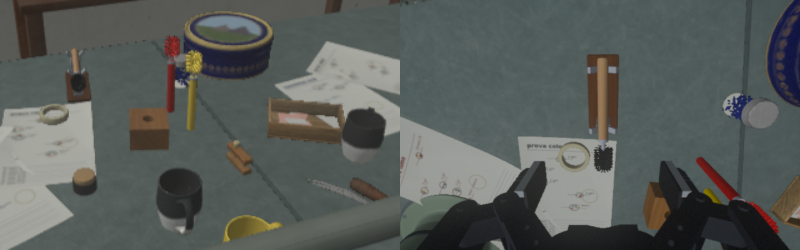

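The brush lies level in both notches, at (602,95) in the right half. Its handle middle is about 2 mm off centre, and the mug at (180,200) stands upright.

```bash
python3 -c "
from workcell import bot
print(bot.job_done())"
```

```text
the job is handed in; nothing more can be done
None
```

I scrubbed the near mug with three full strokes, laid the brush level in both notches about 2 mm off centre, let go and handed the job in at about 29 s; the hand-in gave no verdict.

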